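# Clamp the bedside power box cover down evenly

## Task

Close the cover of the bedside power box: push the four screw levers round clockwise, a part turn at a time and in crisscross order (one corner, the corner diagonally opposite, then the other two), in at least two rounds, so that the cover comes down level and never cocks, until every screw has come up firmly against its stop and the cover sits flush on the box. Feel for the stops and do not force the levers past them, and leave the cup and saucer, the remote control and the pot as they are.

Things in the scene. Friction and masses are not known exactly. Their poses are not given: they have to be found in the camera images.
- case: White bedside power box, 160 x 160 mm and 60 mm high to its flat top rim, fixed to the table. Origin: centre of its underside on the table, z up. The four clamping screws stand at (+-55, +-55) mm in its frame.
- cover: Bare aluminium cover plate, 156 x 156 x 8 mm, lying over the case on a springy black gasket that pushes it up against the four screw heads; it sinks and tilts as they are screwed down. Origin: centre of its underside, z up. At first it stands about 6 to 7 mm above the rim; flat and home, its origin is 60 mm above the table.
- screw_a: Black clamping-lever screw at the case's +x +y corner, diagonal to screw_c. Origin: on its upright axis, at the underside of its head, on the cover's top; z up, x along its one lever. Hub 22 mm across, 34 mm high; lever level, 12 mm wide, spans 19 to 33 mm above the origin. Clockwise from above tightens it: it sinks 3 mm per radian. Fully tight, its origin is 68 mm above the table.
- lever_a (a point): Round end of screw_a's lever (16 mm across, centre 46 mm from the axis, mid height). Thread friction is 2 to 3 N here and the screw stays where left. It takes 2.1 to 2.3 rad, swinging round the outer side of the corner, to a firm stop. The lever is set at random on the screw, so the stop's heading is not known but felt; it starts 0.6 to 1.5 rad counter-clockwise of the outward diagonal.
- screw_b: Black clamping-lever screw at the case's -x +y corner, diagonal to screw_d. Origin: on its upright axis, at the underside of its head, on the cover's top; z up, x along its one lever. Hub 22 mm across, 34 mm high; lever level, 12 mm wide, spans 19 to 33 mm above the origin. Clockwise from above tightens it: it sinks 3 mm per radian. Fully tight, its origin is 68 mm above the table.
- lever_b (a point): Round end of screw_b's lever (16 mm across, centre 46 mm from the axis, mid height). Thread friction is 2 to 3 N here and the screw stays where left. It takes 2.1 to 2.3 rad, swinging round the outer side of the corner, to a firm stop. The lever is set at random on the screw, so the stop's heading is not known but felt; it starts 0.6 to 1.5 rad counter-clockwise of the outward diagonal.
- screw_c: Black clamping-lever screw at the case's -x -y corner, diagonal to screw_a. Origin: on its upright axis, at the underside of its head, on the cover's top; z up, x along its one lever. Hub 22 mm across, 34 mm high; lever level, 12 mm wide, spans 19 to 33 mm above the origin. Clockwise from above tightens it: it sinks 3 mm per radian. Fully tight, its origin is 68 mm above the table.
- lever_c (a point): Round end of screw_c's lever (16 mm across, centre 46 mm from the axis, mid height). Thread friction is 2 to 3 N here and the screw stays where left. It takes 2.1 to 2.3 rad, swinging round the outer side of the corner, to a firm stop. The lever is set at random on the screw, so the stop's heading is not known but felt; it starts 0.6 to 1.5 rad counter-clockwise of the outward diagonal.
- screw_d: Black clamping-lever screw at the case's +x -y corner, diagonal to screw_b. Origin: on its upright axis, at the underside of its head, on the cover's top; z up, x along its one lever. Hub 22 mm across, 34 mm high; lever level, 12 mm wide, spans 19 to 33 mm above the origin. Clockwise from above tightens it: it sinks 3 mm per radian. Fully tight, its origin is 68 mm above the table.
- lever_d (a point): Round end of screw_d's lever (16 mm across, centre 46 mm from the axis, mid height). Thread friction is 2 to 3 N here and the screw stays where left. It takes 2.1 to 2.3 rad, swinging round the outer side of the corner, to a firm stop. The lever is set at random on the screw, so the stop's heading is not known but felt; it starts 0.6 to 1.5 rad counter-clockwise of the outward diagonal.
- saucer: White saucer, 144 mm across, 18 mm high, with the cup on it; bystander beside the box. Origin: centre of its underside.
- cup: White cup with a handle, 84 mm across, 62 mm high, standing on the saucer; bystander. Origin: centre of its underside.
- remote: Black remote control, 165 x 48 x 20 mm, lying flat; bystander. Origin: centre of its underside, x along its length.
- teapot: White coffee pot with spout and handle, 160 mm high, body 104 mm across, 180 mm over spout and handle; bystander behind the things at the right. Origin: centre of its underside.
There are look-alikes about, which are no part of the job. What is shaped like the case but green, orange or pink is not meant.

How it is judged:
On the way, in this order (a step that is already met when the one before it is completed fails the run):
1. two diagonally opposite screws have been drawn down at least 1 mm below both of the others (((z of each of screw_a, screw_c in the frame of screw_b below -0.001 m and z of each of screw_a, screw_c in the frame of screw_d below -0.001 m) or (z of each of screw_b, screw_d in the frame of screw_a below -0.001 m and z of each of screw_b, screw_d in the frame of screw_c below -0.001 m))), for 0.2 s.
2. all four screws are part-way down (at least 1.8 mm from the fully loose height) while none is yet within 0.9 mm of home (z of screw_a in the frame of case between 0.0689 and 0.0731 m and z of screw_b in the frame of case between 0.0689 and 0.0731 m and z of screw_c in the frame of case between 0.0689 and 0.0731 m and z of screw_d in the frame of case between 0.0689 and 0.0731 m), for 0.2 s.
At the end, for the whole second after the job is handed in: all four screws are within 0.5 mm of their fully tight height (0.17 rad of lever), the cover lies within 1 mm of the box rim, level within 0.008 rad, and at rest (z of each of screw_a, screw_b, screw_c, screw_d in the frame of case below 0.0685 m and z of cover in the frame of case below 0.061 m and angle between cover's own z axis and vertical below 0.008 rad and linear speed of cover below 0.005 m/s); the robot touches nothing.
It fails at once if the cover is cocked by more than 0.035 rad (2 degrees) (angle between cover's own z axis and vertical above 0.035 rad).
It fails at once if a screw lever is forced with more than 45 N ((contact force between screw_a and the fingers above 45 N or contact force between screw_a and the arm above 45 N) or (contact force between screw_b and the fingers above 45 N or contact force between screw_b and the arm above 45 N) or (contact force between screw_c and the fingers above 45 N or contact force between screw_c and the arm above 45 N) or (contact force between screw_d and the fingers above 45 N or contact force between screw_d and the arm above 45 N)).
It fails at once if the cup, saucer, remote control or pot is shifted by more than 30 mm or tipped (distance of any of saucer, cup, remote, teapot from where it was at the start of the episode above 0.03 m or angle between any of saucer, cup, remote, teapot's own z axis and vertical above 0.3 rad).
It also fails if it takes over 72 s, if anything falls off the work surface, if the arm or the gripper's body presses on something with over 40 N, if the wrist force passes 120 N, or if a joint passes its speed limit or range.

## Robot

A 7-joint arm with a two-finger parallel gripper is mounted at the origin on the work surface. World frame = base frame: x ahead of the robot, y to its left, z up, the work surface at z = 0. Lengths are in m, angles in rad, forces in N, time in s.
With the tool pointing down it reaches from about 0.35 to 0.9 m from the base axis. Payload 8.1 kg.
Tool frame: the origin (TCP) lies at the centre of the arm's flange, where the gripper is bolted on; the fingertips stand robot.tip_reach ahead of it and the grasp point (between the pads) lies 159 mm ahead of it (robot.tip_reach is the distance from the TCP to the fingertips, in m); z points along the fingers, y is the line along which they close (so a half turn about z gives the same grasp; the last joint's range is limited). The gripper opens to 92 mm and grips with 3 to 60 N. Pads are 19 mm wide; open, the fingers measure 130 mm over their backs; the gripper's body (75 mm by 190 mm) begins 47 mm behind the grasp point.
Start: joints at [-1.408, 0.434, 0.025, 1.573, -0.012, 1.134, -0.075], TCP at [0.164, 0.603, 0.405] pointing down, gripper open.
Joint ranges: [-2.62, 2.62], [-0.44, 2.09], [-1.27, 1.32], [0.08, 2.57], [-1.32, 4.46], [0.12, 2], [-2.74, 2.74]. Speed limits (rad/s): [2.22, 2.22, 3.01, 3.01, 3.14, 3.14, 3.14].

## Interface

Orientations are given as a rotation vector (axis times angle).
In Python, from plant import robot gives the robot as it stands.
- The arm moves only by the tool apply_moves, never from a script. Its arguments are lists of equal length, an entry for each row: "delta_pos": the shift along the tool's x, y, z in cm, a list of three; "yaw": the turn about the tool's z in degrees. In form: {"delta_pos": [[tx, ty, tz], ...], "yaw": [yaw, ...]}. A call has 1 to 20 rows; each row shifts and turns the commanded pose from where the row before left it, along the tool's axes as they then stand; what a row does not reach is not made up. A row lasts 1/12 s, in which the tool goes at most 41.7 mm and 7.16 degrees, less where a joint would pass 70% of its speed; a pose out of reach is approached as far as the arm can. A call is refused whole if a number of a shift passes 4.17 or a number of a turn 7.16, either way. A call with a gripper value outside its range is refused whole. "jaw" is the opening, from 0 (shut) to 1 (fully open), set as the call begins (left out, the last holds). The fingers move at their own pace and stop on an object; "grip_force" is the grip in N (left out, the last holds). Time passes only in rows, so rows that do not move let the fingers close. It gives the time, the measured TCP pose, the force, the opening and the grip force at its end, in the units of the state.
- robot.state(): the state, without advancing time (a new reading comes with each control period).
- robot.grab_frame(name): name is "scene" or "top" or "wrist"; returns the picture (384x512x3 uint8, blue, green, red); there is no depth.
- robot.camera_info(name): a dict with "intrinsics" (3x3 intrinsics, pixels), "R" (3x3) and "t" (3): a world point X has camera coordinates R X + t; the wrist camera has in their place "tool_from_camera" (4x4, takes a point from camera to tool coordinates, whose origin is the TCP and whose axes are the flange's). Camera axes: x right, y down, z forward; pixel columns grow to the right and rows downward; lengths in m; the calibration is good to about 2 mm. The wrist camera is an equidistant fisheye: a pixel r from the principal point sees the ray r / f radians off the axis. A picture is of the moment at which its call begins: read the wrist's pose just before it. camera_info takes no time and is no camera call.
- robot.finish_job(): hands the job in; it is judged then, once.
Trained networks look in the newest picture that a camera, given by its name, has taken for a name from the list of things; names that differ only in an ending like _2 or _b are one class to them, and where a whole thing is asked for, a point or a joint stands for the part that bears it (a point fixed in the world has none). Each returns a list of dicts, best first, with "score" (0 to 1); they miss things now and then, are a little off and sometimes report something else, mostly with a low value. They report only what shows in the picture. A call takes as long as a camera call. They do not tell look-alikes from the thing itself.
- robot.cut_out(camera, target): "mask" (384x512 bool, what is visible of it) and "extent" ([centre column, centre row, width, height] in pixels, round what is visible of it).
- robot.spot_point(camera, target): "centre" ([row, column] in pixels: a listed point, or the origin of a listed thing).
The state is a dict: "time": time; "q": joint angles; "qvel": joint speeds; "joint_torque": joint torques, N m; "ee_pos": TCP position; "tcp_rot": TCP orientation; "wrist_force": force on the tool from outside, world axes, zero at the start; "moment": the same for the moment, N m; "width": finger opening in m; "finger_force": force on a finger pad.
Only numpy, scipy, OpenCV 4.12 (cv2) and the standard library are available. Lean on these libraries where they do the work, as an engineer would, in place of code of your own. Each camera call takes 0.05 s, during which the arm holds its last target. There are 200 camera calls.

## Working session

There is one attempt and no reset: what is moved stays moved. The work goes in short steps, Python scripts to look and compute and a tool call to move; the robot and the scene stay as the last step left them, time stands still between calls to the robot, and variables do not carry over. Pictures are saved under pics/ and viewed, at most 10 in all, crops included, and the job is handed in when it is done.

Besides the shell and the picture viewer there is one more tool, called after "Request:" by a JSON object that holds its "api" and its "payload", one argument or row to a line. apply_moves: Moves the arm, as the interface text tells. Its arguments: {"type":"object","properties":{"delta_pos":{"type":"array","items":{"type":"array","items":{"type":"number"}}},"yaw":{"type":"array","items":{"type":"number"}},"jaw":{"type":"number"},"grip_force":{"type":"number"}},"required":["delta_pos","yaw"]}

```bash
mkdir -p pics; python3 - <<'E'
from plant import robot
import cv2,numpy as np
print(robot.tip_reach); s=robot.state(); print(s)
for n in("top","scene"):
    f=robot.grab_frame(n); cv2.imwrite(f"pics/{n}0.png",f)
    print(n,robot.camera_info(n))
    for t in("case","cover","screw_a","lever_a"):
        print(t,[(round(d["score"],2),np.round(d["centre"],1).tolist()) for d in robot.spot_point(n,t)])
a=cv2.imread("pics/top0.png");cv2.imwrite("pics/both.png",np.vstack([cv2.resize(cv2.imread(f"pics/{n}0.png"),(400,300)) for n in("top","scene")]))
E
```

```text
0.178
{'time': 0.0, 'q': array([-1.40759561,  0.43524292,  0.02497003,  1.57409431, -0.01160093,
        1.13400498, -0.07507428]), 'qvel': array([ 0.00020728,  0.00117028,  0.00108455, -0.00020293, -0.00247377,
        0.00189074, -0.00366401]), 'joint_torque': array([-7.01130266e-04, -6.67856956e+01,  9.84813608e-01, -3.14447629e+01,
       -6.05272944e-02,  4.31114878e-02,  1.58555895e-04]), 'ee_pos': array([0.1641447 , 0.60282127, 0.40393341]), 'tcp_rot': array([-4.16346534e-01, -3.11381079e+00,  2.51801283e-03]), 'wrist_force': array([ 0.66583915,  0.07868145, -0.28397654]), 'moment': array([-0.00821484,  0.02128019,  0.02908069]), 'finger_force': 0.0, 'width': 0.09182137857529749}
top {'intrinsics': array([[472.20375588,   0.        , 261.76109327],
       [  0.        , 472.20375588, 185.60048112],
       [  0.        ,   0.        ,   1.        ]]), 'R': array([[-0.05169714, -0.99865695, -0.00342185],
       [-0.97502837,  0.0512144 , -0.21609435],
       [ 0.21597937, -0.00783506, -0.97636649]]), 't': array([0.00347527, 0.53501284, 1.46967886])}
case [(0.8, [256.4, 311.4]), 
[... 453 characters left out ...]
 432.87475724, 188.47135738],
       [  0.        ,   0.        ,   1.        ]]), 'R': array([[ 0.71421104,  0.69977456, -0.01477005],
       [ 0.44218996, -0.46746905, -0.76546765],
       [-0.54255933,  0.54017428, -0.64330484]]), 't': array([-0.36987259, -0.16370017,  1.38459439])}
case [(0.98, [180.9, 381.8]), (0.96, [209.0, 274.7]), (0.8, [264.7, 352.0]), (0.59, [206.9, 150.3])]
cover [(0.96, [186.4, 279.0]), (0.96, [247.3, 357.8]), (0.95, [188.9, 141.4]), (0.82, [160.8, 387.9])]
screw_a [(0.83, [179.9, 248.9]), (0.78, [166.5, 290.4]), (0.62, [191.3, 308.9]), (0.62, [210.9, 269.2])]
lever_a [(0.69, [176.1, 294.7]), (0.55, [167.7, 231.0]), (0.53, [203.4, 284.7]), (0.52, [164.3, 306.5])]
```

View pics/both.png

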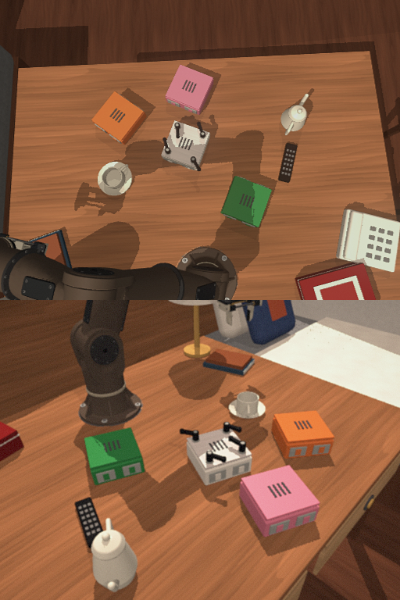

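The white box (top row 187, col 238; scene row 205, col 275) is the only one not orange, pink or green, and the only one carrying screws. I'll confirm it in an enlarged crop.

```bash
python3 - <<'E'
import cv2,numpy as np
a=cv2.imread("pics/top0.png")[145:223,196:280];b=cv2.imread("pics/scene0.png")[155:240,225:330]
a=cv2.resize(a,None,fx=7,fy=7,interpolation=cv2.INTER_CUBIC)[:546,:588]
cv2.imwrite("pics/cropA.png",a)
cv2.imwrite("pics/cropB.png",cv2.resize(b,None,fx=6,fy=6,interpolation=cv2.INTER_CUBIC))
E
```

```text
(no output)
```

View pics/cropA.png

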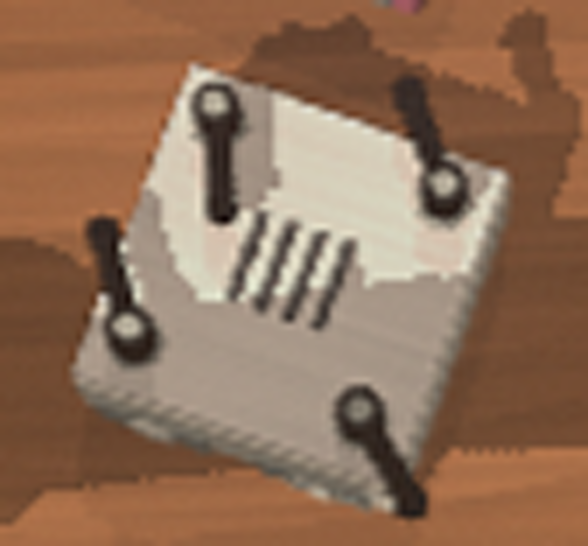

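View pics/cropB.png

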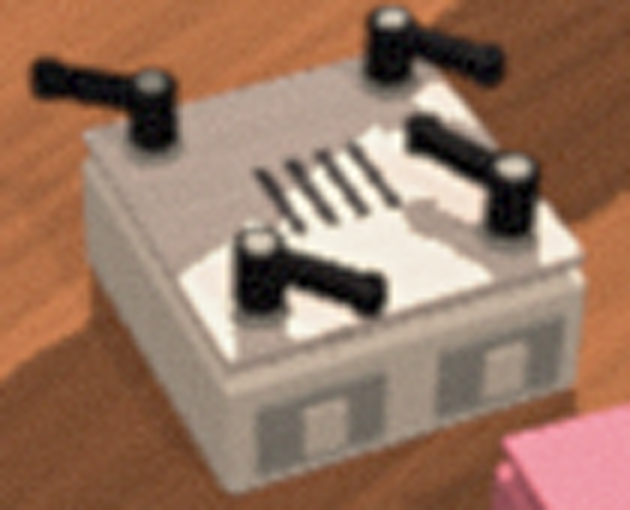

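The crops confirm the white box with four black levers. In the top crop the hub tops are at (215,103), (445,187), (130,332) and (360,410), and the lever ends at (222,212), (408,92), (102,232) and (410,502). The next step is fitting its pose from both views.

```bash
cat > h.py <<'E'
import numpy as np,cv2
from plant import robot
def ray(cam,px,z):
    c=robot.camera_info(cam);K,R,t=c["intrinsics"],np.array(c["R"]),np.array(c["t"])
    d=R.T@np.linalg.solve(K,[px[0],px[1],1]);o=-R.T@t
    return (o+d*(z-o[2])/d[2])[:2]
def crop2px(p,s,off): return (np.array(p)+.5)/s-.5+off
def fitcase(P):   # P: hubs in CCW order; -> centre,yaw
    c=np.mean(P,0); v=P-c; a=np.unwrap(np.arctan2(v[:,1],v[:,0])-np.arange(4)*np.pi/2)
    return c,np.mean(a),np.hypot(*v.T)
def w2tool(s,w):
    from scipy.spatial.transform import Rotation as Ro
    return Ro.from_rotvec(s["tcp_rot"]).inv().apply(w)
E
python3 - <<'E'
from h import *
T=dict(hub=[(215,103),(130,332),(360,410),(445,187)],end=[(222,212),(102,232),(410,502),(408,92)])
S=dict(hub=[(512,168),(392,18),(155,82),(262,240)],end=[(418,132),(488,65),(45,76),(370,292)])
for cam,D,s,off in(("top",T,7,(196,145)),("scene",S,6,(225,155))):
    H=np.array([ray(cam,crop2px(p,s,off),.1085) for p in D["hub"]])
    E=np.array([ray(cam,crop2px(p,s,off),.1005) for p in D["end"]])
    c,y,r=fitcase(H); v=E-H; h=np.degrees(np.arctan2(v[:,1],v[:,0]))
    print(cam,c.round(4),"diag",np.degrees(y).round(1),"rad(78)",(r*1e3).round(1),"head",h.round(),"len",(np.hypot(*v.T)*1e3).round(), "rel", (h-np.degrees(y)-90*np.arange(4)).round())
    print(H.round(4).tolist())
E
```

```text
top [0.5414 0.0539] diag 22.3 rad(78) [79.1 77.7 77.  77.5] head [-179.   14. -154.   17.] len [49. 50. 46. 50.] rel [-201.  -98. -356. -275.]
[[0.6146, 0.0838], [0.5108, 0.1254], [0.4701, 0.0246], [0.5699, -0.0181]]
scene [0.542  0.0538] diag 22.2 rad(78) [76.7 77.6 76.8 77. ] head [-180.   14. -154.   16.] len [48. 46. 49. 46.] rel [-202.  -98. -356. -276.]
[[0.6133, 0.0822], [0.5125, 0.1256], [0.4709, 0.0248], [0.5714, -0.0174]]
```

```bash
cat >> h.py <<'E'
C=np.array([.5417,.0538]);D0=np.radians(22.25)
HUB={k:C+.0778*np.array([np.cos(D0+i*np.pi/2),np.sin(D0+i*np.pi/2)]) for i,k in enumerate(["TL","BL","BR","TR"])}
def now():
    from scipy.spatial.transform import Rotation as Ro
    s=robot.state();M=Ro.from_rotvec(s["tcp_rot"]).as_matrix();return s,M,np.degrees(np.arctan2(M[1,1],M[0,1]))
def goto(k,theta,d=.0275,r=.042,z=.30,sgn=1):
    """tool shift (cm, present axes) and yaw to stand CCW of lever k at heading theta deg"""
    s,M,h=now();t=np.radians(theta);u=np.array([np.cos(t),np.sin(t)]);n=np.array([-u[1],u[0]])
    p=np.r_[HUB[k]+r*u+d*n,z];yh=theta+(0 if sgn>0 else 180)
    print(k,"t",round(s["time"],2),"pos",s["ee_pos"].round(4),"yhead",h.round(1),"q",s["q"].round(2),"F",s["wrist_force"].round(1))
    print("shift cm",(M.T@(p-s["ee_pos"])*100).round(2),"yaw",round(-((yh-h+180)%360-180),1))
    return p
E
python3 -c "
from h import *
goto('TL',180,sgn=-1)"
```

```text
TL t 0.5 pos [0.1642 0.603  0.4047] yhead 74.8 q [-1.41  0.43  0.02  1.57 -0.01  1.13 -0.08] F [ 0.5  0.2 -0.9]
shift cm [-53.7  -42.1   10.47] yaw 74.8
```

Request:
{"api": "apply_moves", "payload": {
  "delta_pos": [
    [-2.98,-2.34,0.58],
    [-2.98,-2.34,0.58],
    [-2.98,-2.34,0.58],
    [-2.98,-2.34,0.58],
    [-2.98,-2.34,0.58],
    [-2.98,-2.34,0.58],
    [-2.98,-2.34,0.58],
    [-2.98,-2.34,0.58],
    [-2.98,-2.34,0.58],
    [-2.98,-2.34,0.58],
    [-2.98,-2.34,0.58],
    [-2.98,-2.34,0.58],
    [-2.98,-2.34,0.58],
    [-2.98,-2.34,0.58],
    [-2.98,-2.34,0.58],
    [-2.98,-2.34,0.58],
    [-2.98,-2.34,0.58],
    [-2.98,-2.34,0.58]
  ],
  "yaw": [0,0,0,0,0,0,0,0,0,0,0,0,0,0,0,0,0,0],
  "jaw": 0
}}

```text
time: 2.0
ee_pos: [0.572, 0.0541, 0.3002]
tcp_rot: [0.416, 3.113, 0.0]
wrist_force: [0.6, 0.7, 0.8]
width: 0.0003
finger_force: 0.0
```

Request:
{"api": "apply_moves", "payload": {
  "delta_pos": [
    [0,0,0],
    [0,0,0],
    [0,0,0],
    [0,0,0],
    [0,0,0],
    [0,0,0],
    [0,0,0],
    [0,0,0],
    [0,0,0],
    [0,0,0],
    [0,0,0]
  ],
  "yaw": [6.8,6.8,6.8,6.8,6.8,6.8,6.8,6.8,6.8,6.8,6.8]
}}

```text
time: 2.92
ee_pos: [0.5711, 0.0559, 0.3005]
tcp_rot: [2.228, 2.215, 0.001]
wrist_force: [0.3, 0.1, 0.1]
width: 0.0
finger_force: 0.0
```

```bash
python3 -c "
from h import *
goto('TL',180,sgn=-1)
f=robot.grab_frame('top');cv2.imwrite('pics/t1.png',cv2.resize(f[110:260,160:360],(800,600)))"
```

```text
TL t 2.92 pos [0.5711 0.0559 0.3005] yhead -0.4 q [-0.59  0.5   0.57  1.86 -0.34  0.88  0.14] F [0.3 0.1 0.1]
shift cm [-0.01  0.06  0.05] yaw -0.4
```

View pics/t1.png

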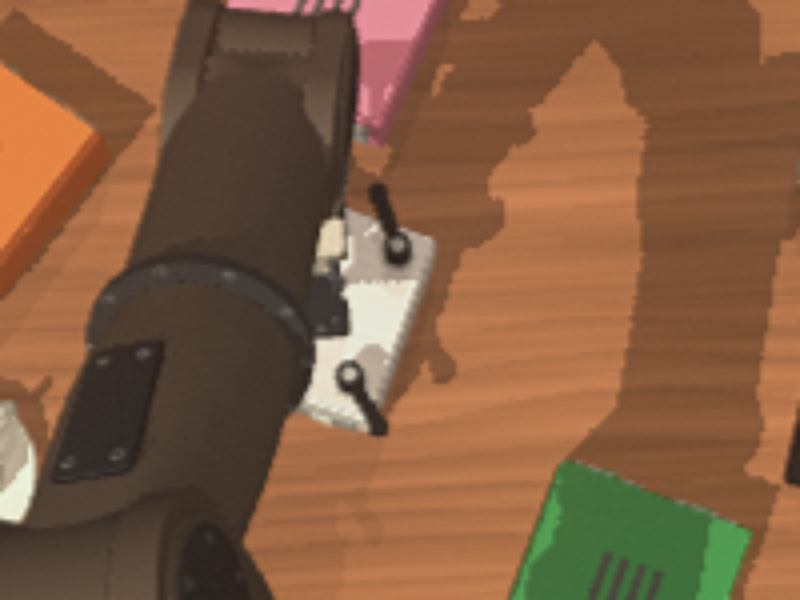

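Request:
{"api": "apply_moves", "payload": {
  "delta_pos": [
    [0,0,1.15],
    [0,0,1.15],
    [0,0,1.15],
    [0.5,0,0],
    [0.5,0,0],
    [0.47,-0.17,0],
    [0.47,-0.17,0],
    [0.47,-0.17,0],
    [0.47,-0.17,0]
  ],
  "yaw": [0,0,0,0,0,6.3,6.3,6.3,6.3]
}}

```text
time: 3.72
ee_pos: [0.567, 0.085, 0.2656]
tcp_rot: [-2.657, -1.676, 0.003]
wrist_force: [-0.9, -4.1, -2.8]
width: 0.0007
finger_force: 1.9
```

```bash
python3 -c "
from h import *
goto('TL',154.8,d=.0175,z=.266,sgn=-1)
f=robot.grab_frame('scene');cv2.imwrite('pics/s1.png',cv2.resize(f[130:250,210:370],(800,600)))"
```

```text
TL t 3.72 pos [0.567  0.085  0.2656] yhead -25.5 q [-0.7   0.58  0.66  1.89 -0.47  0.84 -0.24] F [-0.9 -4.1 -2.8]
shift cm [ 0.09  0.1  -0.04] yaw -0.3
```

View pics/s1.png

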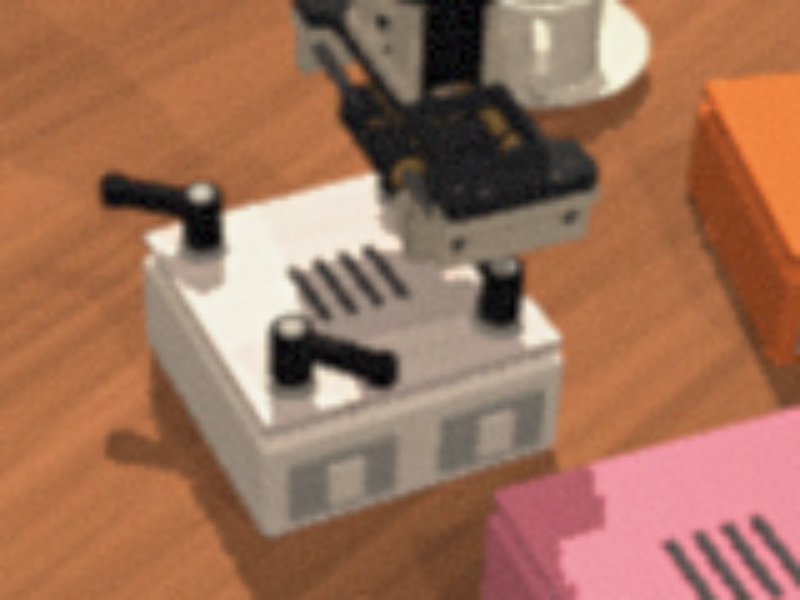

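Request:
{"api": "apply_moves", "payload": {
  "delta_pos": [
    [0.47,-0.17,0],
    [0.47,-0.17,0],
    [0.47,-0.17,0],
    [0.47,-0.17,0],
    [0.47,-0.17,0],
    [0.47,-0.17,0]
  ],
  "yaw": [6.3,6.3,6.3,6.3,6.3,6.3]
}}

```text
time: 4.27
ee_pos: [0.5772, 0.113, 0.2653]
tcp_rot: [-3.055, -0.73, 0.005]
wrist_force: [-2.9, -1.7, -3.0]
width: 0.0006
finger_force: 2.0
```

Request:
{"api": "apply_moves", "payload": {
  "delta_pos": [
    [-0.8,0,-1.2],
    [-0.2,0,-1.6],
    [0,0,-0.7]
  ],
  "yaw": [-7,-7,-7]
}}

```text
time: 4.52
ee_pos: [0.5695, 0.1081, 0.3023]
tcp_rot: [2.864, 1.29, 0.002]
wrist_force: [0.1, 0.2, 1.2]
width: 0.0
finger_force: 0.0
```

```bash
python3 -c "
from h import *
goto('TL',117,d=.0275,z=.30,sgn=-1)
goto('BR',-154,sgn=-1)"
```

```text
TL t 4.52 pos [0.5695 0.1081 0.3023] yhead -41.5 q [-0.81  0.56  0.78  1.85 -0.49  0.93 -0.53] F [0.1 0.2 1.2]
shift cm [0.05 0.04 0.23] yaw 21.5
BR t 4.52 pos [0.5695 0.1081 0.3023] yhead -41.5 q [-0.81  0.56  0.78  1.85 -0.49  0.93 -0.53] F [0.1 0.2 1.2]
shift cm [-17.82  -1.     0.21] yaw -67.5
```

Request:
{"api": "apply_moves", "payload": {
  "delta_pos": [
    [-3.56,-0.2,0.04],
    [-3.56,-0.2,0.04],
    [-3.56,-0.2,0.04],
    [-3.56,-0.2,0.04],
    [-3.56,-0.2,0.04],
    [0,0,0],
    [0,0,0],
    [0,0,0],
    [0,0,0],
    [0,0,0],
    [0,0,0],
    [0,0,0],
    [0,0,0],
    [0,0,0],
    [0,0,0]
  ],
  "yaw": [0,0,0,0,0,-6.75,-6.75,-6.75,-6.75,-6.75,-6.75,-6.75,-6.75,-6.75,-6.75]
}}

```text
time: 5.77
ee_pos: [0.4431, -0.0173, 0.2993]
tcp_rot: [1.664, 2.664, 0.002]
wrist_force: [0.1, 0.0, -0.5]
width: 0.0004
finger_force: 0.0
```

```bash
python3 -c "
from h import *
goto('BR',-154,sgn=-1)"
```

```text
BR t 5.77 pos [ 0.4431 -0.0173  0.2993] yhead 26.0 q [-0.51  0.29  0.53  2.16 -0.22  0.74  0.62] F [ 0.1  0.  -0.5]
shift cm [-0.18  0.01 -0.07] yaw 0.0
```

Request:
{"api": "apply_moves", "payload": {
  "delta_pos": [
    [0,0,1.1],
    [0,0,1.1],
    [0,0,1.1],
    [0.4,0,0],
    [0.4,0,0],
    [0.47,-0.17,0],
    [0.47,-0.17,0],
    [0.47,-0.17,0]
  ],
  "yaw": [0,0,0,0,0,6.3,6.3,6.3]
}}

```text
time: 6.43
ee_pos: [0.4298, 0.0011, 0.2666]
tcp_rot: [2.095, 2.34, 0.001]
wrist_force: [0.7, -3.7, -2.5]
width: 0.0004
finger_force: 1.9
```

Request:
{"api": "apply_moves", "payload": {
  "delta_pos": [
    [0.47,-0.17,0],
    [0.47,-0.17,0],
    [0.47,-0.17,0],
    [0.47,-0.17,0],
    [0.47,-0.17,0],
    [0.47,-0.17,0],
    [0.47,-0.17,0]
  ],
  "yaw": [6.3,6.3,6.3,6.3,6.3,6.3,6.3]
}}

```text
time: 7.02
ee_pos: [0.4247, 0.0354, 0.2663]
tcp_rot: [-2.82, -1.383, 0.001]
wrist_force: [-1.2, -3.3, -2.9]
width: 0.0009
finger_force: 1.9
```

Request:
{"api": "apply_moves", "payload": {
  "delta_pos": [
    [-0.8,0,-1.2],
    [-0.2,0,-1.6],
    [0,0,-0.7]
  ],
  "yaw": [-7,-7,-7]
}}

```text
time: 7.27
ee_pos: [0.4196, 0.0271, 0.3026]
tcp_rot: [2.51, 1.888, 0.002]
wrist_force: [0.3, -0.4, -0.5]
width: 0.0009
finger_force: 0.0
```

```bash
python3 -c "
from h import *
goto('BL',14,sgn=1)
f=robot.grab_frame('scene');cv2.imwrite('pics/s2.png',cv2.resize(f[130:250,210:370],(800,600)))"
```

```text
BL t 7.27 pos [0.4196 0.0271 0.3026] yhead -16.1 q [-0.83  0.29  0.79  2.22 -0.3   0.74 -0.12] F [ 0.3 -0.4 -0.5]
shift cm [16.54  8.42  0.28] yaw -30.1
```

View pics/s2.png

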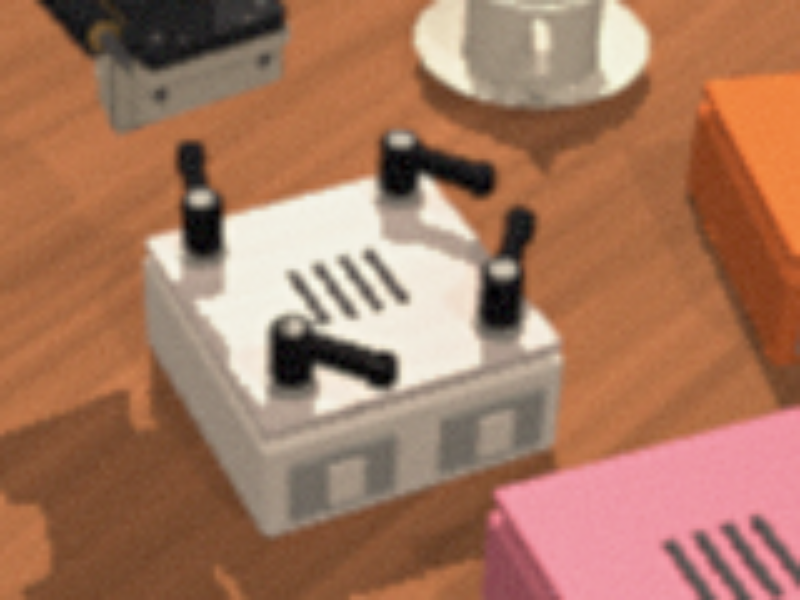

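Request:
{"api": "apply_moves", "payload": {
  "delta_pos": [
    [3.31,1.68,0.06],
    [3.31,1.68,0.06],
    [3.31,1.68,0.06],
    [3.31,1.68,0.06],
    [3.31,1.68,0.06],
    [0,0,0],
    [0,0,0],
    [0,0,0],
    [0,0,0],
    [0,0,0],
    [0,0,0]
  ],
  "yaw": [0,0,0,0,0,-6.02,-6.02,-6.02,-6.02,-6.02,0]
}}

```text
time: 8.23
ee_pos: [0.547, 0.1623, 0.2982]
tcp_rot: [-1.939, -2.472, -0.001]
wrist_force: [0.2, 0.0, -0.9]
width: 0.0006
finger_force: 0.0
```

```bash
python3 -c "
from h import *
goto('BL',14,sgn=1)"
```

```text
BL t 8.23 pos [0.547  0.1623 0.2982] yhead 13.8 q [-0.77  0.5   0.55  1.87 -0.34  0.87  0.19] F [ 0.2  0.  -0.9]
shift cm [ 0.05 -0.05 -0.18] yaw -0.2
```

Request:
{"api": "apply_moves", "payload": {
  "delta_pos": [
    [0,0,1.1],
    [0,0,1.1],
    [0,0,1.0],
    [-0.5,0,0],
    [-0.5,0,0],
    [-0.3,0.1,0]
  ],
  "yaw": [0,0,0,0,0,4]
}}

```text
time: 8.73
ee_pos: [0.5509, 0.1487, 0.2654]
tcp_rot: [-2.028, -2.398, 0.002]
wrist_force: [-0.8, 2.7, -0.7]
width: 0.0004
finger_force: 1.3
```

Request:
{"api": "apply_moves", "payload": {
  "delta_pos": [
    [-0.3,0.11,0],
    [-0.3,0.11,0]
  ],
  "yaw": [4,4]
}}

```text
time: 8.9
ee_pos: [0.5541, 0.1435, 0.2658]
tcp_rot: [-2.195, -2.246, 0.0]
wrist_force: [-0.8, 2.5, -1.2]
width: 0.0005
finger_force: 1.3
```

Request:
{"api": "apply_moves", "payload": {
  "delta_pos": [
    [-0.47,0.17,0],
    [-0.47,0.17,0],
    [-0.47,0.17,0],
    [-0.47,0.17,0]
  ],
  "yaw": [6.3,6.3,6.3,6.3]
}}

```text
time: 9.23
ee_pos: [0.5584, 0.1244, 0.266]
tcp_rot: [-2.634, -1.711, -0.001]
wrist_force: [-0.4, 3.5, -2.0]
width: 0.0006
finger_force: 1.4
```

Request:
{"api": "apply_moves", "payload": {
  "delta_pos": [
    [-0.47,0.17,0],
    [-0.47,0.17,0],
    [-0.47,0.17,0],
    [-0.47,0.17,0]
  ],
  "yaw": [6.3,6.3,6.3,6.3]
}}

```text
time: 9.57
ee_pos: [0.5542, 0.1049, 0.2662]
tcp_rot: [-2.944, -1.095, -0.003]
wrist_force: [1.3, 3.0, -0.9]
width: 0.0004
finger_force: 1.4
```

Request:
{"api": "apply_moves", "payload": {
  "delta_pos": [
    [0.8,0,-1.2],
    [0.2,0,-1.6],
    [0,0,-0.7]
  ],
  "yaw": [-7,-7,-7]
}}

```text
time: 9.82
ee_pos: [0.562, 0.1115, 0.3024]
tcp_rot: [2.685, 1.628, 0.003]
wrist_force: [0.8, 0.8, -0.7]
width: 0.0003
finger_force: 0.0
```

```bash
python3 -c "
from h import *
goto('TR',17,sgn=1)"
```

```text
TR t 9.82 pos [0.562  0.1115 0.3024] yhead -27.6 q [-0.82  0.55  0.77  1.87 -0.47  0.92 -0.31] F [ 0.8  0.8 -0.7]
shift cm [-6.17  7.87  0.26] yaw -44.6
```

Request:
{"api": "apply_moves", "payload": {
  "delta_pos": [
    [-2.06,2.62,0.08],
    [-2.06,2.62,0.08],
    [-2.06,2.62,0.08],
    [0,0,0],
    [0,0,0],
    [0,0,0],
    [0,0,0],
    [0,0,0],
    [0,0,0],
    [0,0,0],
    [0,0,0]
  ],
  "yaw": [0,0,0,-6.37,-6.37,-6.37,-6.37,-6.37,-6.37,-6.37,0]
}}

```text
time: 10.73
ee_pos: [0.6018, 0.0194, 0.2989]
tcp_rot: [1.869, 2.524, 0.001]
wrist_force: [0.3, -0.5, -0.5]
width: 0.0003
finger_force: 0.0
```

```bash
python3 -c "
from h import *
goto('TR',17,sgn=1)"
```

```text
TR t 10.73 pos [0.6018 0.0194 0.2989] yhead 17.0 q [-0.48  0.54  0.53  1.78 -0.34  0.91  0.49] F [ 0.3 -0.5 -0.5]
shift cm [ 0.05  0.17 -0.11] yaw -0.0
```

Request:
{"api": "apply_moves", "payload": {
  "delta_pos": [
    [0,0.15,1.1],
    [0,0,1.1],
    [0,0,1.1],
    [-0.5,0,0],
    [-0.5,0,0],
    [-0.47,0.17,0],
    [-0.47,0.17,0],
    [-0.47,0.17,0]
  ],
  "yaw": [0,0,0,0,0,6.3,6.3,6.3]
}}

```text
time: 11.4
ee_pos: [0.6136, -0.0016, 0.2653]
tcp_rot: [-2.268, -2.172, -0.0]
wrist_force: [-0.7, 3.5, -2.0]
width: 0.0002
finger_force: 1.4
```

Request:
{"api": "apply_moves", "payload": {
  "delta_pos": [
    [-0.47,0.17,0],
    [-0.47,0.17,0],
    [-0.47,0.17,0],
    [-0.47,0.17,0],
    [-0.47,0.17,0],
    [-0.47,0.17,0],
    [-0.47,0.17,0],
    [0,0,0]
  ],
  "yaw": [6.3,6.3,6.3,6.3,6.3,6.3,6.3,0]
}}

```text
time: 12.07
ee_pos: [0.613, -0.0364, 0.2655]
tcp_rot: [2.919, 1.161, 0.0]
wrist_force: [0.9, 1.8, -0.2]
width: 0.0004
finger_force: 0.7
```

Request:
{"api": "apply_moves", "payload": {
  "delta_pos": [
    [0.8,0,-1.2],
    [0.2,0,-1.6],
    [0,0,-0.7]
  ],
  "yaw": [0,0,0]
}}

```text
time: 12.32
ee_pos: [0.621, -0.0289, 0.3021]
tcp_rot: [2.912, 1.175, 0.003]
wrist_force: [0.6, -0.1, -0.0]
width: 0.0005
finger_force: 0.0
```

```bash
python3 -c "
from h import *
goto('TL',117,sgn=-1)
f=robot.grab_frame('scene');cv2.imwrite('pics/s3.png',cv2.resize(f[130:250,210:370],(800,600)))"
```

```text
TL t 12.32 pos [ 0.621  -0.0289  0.3021] yhead -46.0 q [-0.57  0.65  0.84  1.75 -0.56  1.   -0.32] F [ 0.6 -0.1 -0. ]
shift cm [  5.86 -13.4    0.19] yaw 17.0
```

View pics/s3.png

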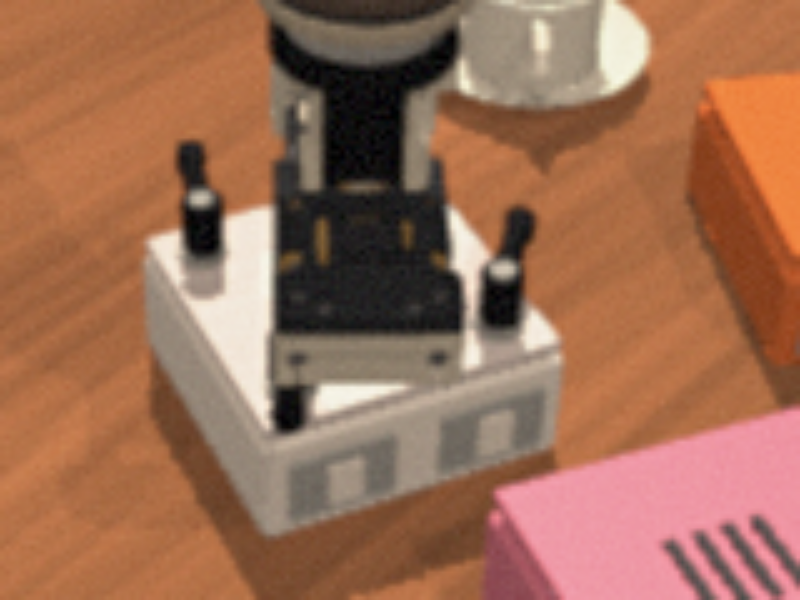

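Request:
{"api": "apply_moves", "payload": {
  "delta_pos": [
    [1.47,-3.35,0.05],
    [1.47,-3.35,0.05],
    [1.47,-3.35,0.05],
    [1.47,-3.35,0.05],
    [0,0,0],
    [0,0,0],
    [0,0,0],
    [0,0,0]
  ],
  "yaw": [0,0,0,0,5.67,5.67,5.67,0]
}}

```text
time: 13.03
ee_pos: [0.5696, 0.1087, 0.298]
tcp_rot: [3.057, 0.723, -0.001]
wrist_force: [0.0, 0.3, -0.6]
width: 0.0007
finger_force: 0.0
```

```bash
python3 -c "
from h import *
goto('TL',117,sgn=-1)"
```

```text
TL t 13.03 pos [0.5696 0.1087 0.298 ] yhead -63.4 q [-0.9   0.63  0.95  1.86 -0.62  0.98 -0.78] F [ 0.   0.3 -0.6]
shift cm [ 0.02  0.07 -0.2 ] yaw -0.4
```

Request:
{"api": "apply_moves", "payload": {
  "delta_pos": [
    [0,0,1.2],
    [0,0,1.2],
    [0,0,1.1],
    [0.5,0,0],
    [0.5,0,0],
    [0.45,-0.16,0],
    [0.45,-0.16,0],
    [0.45,-0.16,0],
    [0.45,-0.16,0],
    [0.45,-0.16,0],
    [0.45,-0.16,0],
    [0.45,-0.16,0],
    [0.45,-0.16,0]
  ],
  "yaw": [0,0,0,0,0,6,6,6,6,6,6,6,6]
}}

```text
time: 14.12
ee_pos: [0.6121, 0.1297, 0.2627]
tcp_rot: [3.087, -0.585, -0.005]
wrist_force: [-3.8, -0.2, -2.5]
width: 0.0001
finger_force: 1.9
```

Request:
{"api": "apply_moves", "payload": {
  "delta_pos": [
    [0.15,-0.05,0],
    [0.15,-0.05,0]
  ],
  "yaw": [2,2]
}}

```text
time: 14.28
ee_pos: [0.6155, 0.1297, 0.2627]
tcp_rot: [3.065, -0.687, -0.004]
wrist_force: [-2.7, 1.9, -2.3]
width: 0.0003
finger_force: 1.8
```

```bash
python3 -c "
from h import *
goto('TL',65,d=.0175,z=.263,sgn=-1)"
```

```text
TL t 14.28 pos [0.6155 0.1297 0.2627] yhead -115.3 q [-0.94  0.86  1.12  1.77 -0.86  1.1  -1.53] F [-2.7  1.9 -2.3]
shift cm [ 0.05  0.08 -0.03] yaw -0.3
```

Small steps now, watching the force.

Request:
{"api": "apply_moves", "payload": {
  "delta_pos": [
    [0.15,-0.05,0],
    [0.15,-0.05,0]
  ],
  "yaw": [2,2]
}}

```text
time: 14.45
ee_pos: [0.6185, 0.1294, 0.2627]
tcp_rot: [-3.039, 0.793, 0.005]
wrist_force: [-2.9, 2.4, -2.9]
width: 0.0004
finger_force: 1.8
```

Request:
{"api": "apply_moves", "payload": {
  "delta_pos": [
    [0.15,-0.05,0],
    [0.15,-0.05,0]
  ],
  "yaw": [2,2]
}}

```text
time: 14.62
ee_pos: [0.6216, 0.1289, 0.2628]
tcp_rot: [-3.01, 0.898, 0.004]
wrist_force: [-2.1, 3.6, -2.7]
width: 0.0005
finger_force: 1.8
```

Request:
{"api": "apply_moves", "payload": {
  "delta_pos": [
    [0.15,-0.05,0]
  ],
  "yaw": [2]
}}

```text
time: 14.7
ee_pos: [0.6231, 0.1286, 0.2627]
tcp_rot: [-2.994, 0.95, 0.005]
wrist_force: [-7.1, 5.3, -1.8]
width: 0.0006
finger_force: 4.5
```

Request:
{"api": "apply_moves", "payload": {
  "delta_pos": [
    [0.15,-0.05,0]
  ],
  "yaw": [2]
}}

```text
time: 14.78
ee_pos: [0.6239, 0.1287, 0.2624]
tcp_rot: [-2.976, 1.002, 0.01]
wrist_force: [-10.2, 6.3, 1.7]
width: 0.0004
finger_force: 6.5
```

Request:
{"api": "apply_moves", "payload": {
  "delta_pos": [
    [0.12,-0.04,0]
  ],
  "yaw": [1]
}}

```text
time: 14.87
ee_pos: [0.6245, 0.1287, 0.2621]
tcp_rot: [-2.967, 1.027, 0.013]
wrist_force: [-13.7, 7.6, 4.3]
width: 0.0003
finger_force: 8.1
```

Request:
{"api": "apply_moves", "payload": {
  "delta_pos": [
    [-0.8,0,-1.2],
    [-0.4,0,-1.6],
    [0,0,-0.9]
  ],
  "yaw": [-7,-7,-7]
}}

```text
time: 15.12
ee_pos: [0.6166, 0.1342, 0.3016]
tcp_rot: [3.108, -0.459, 0.001]
wrist_force: [0.3, 0.1, 0.1]
width: 0.0001
finger_force: 0.0
```

```bash
python3 -c "
from h import *
goto('BR',143,sgn=-1)"
```

```text
BR t 15.12 pos [0.6166 0.1342 0.3016] yhead -106.8 q [-0.95  0.8   1.12  1.73 -0.79  1.14 -1.45] F [0.3 0.1 0.1]
shift cm [-15.78  15.9    0.15] yaw -69.8
```

Request:
{"api": "apply_moves", "payload": {
  "delta_pos": [
    [-2.63,2.65,0.03],
    [-2.63,2.65,0.03],
    [-2.63,2.65,0.03],
    [-2.63,2.65,0.03],
    [-2.63,2.65,0.03],
    [-2.63,2.65,0.03],
    [0,0,0],
    [0,0,0],
    [0,0,0],
    [0,0,0],
    [0,0,0],
    [0,0,0],
    [0,0,0],
    [0,0,0],
    [0,0,0],
    [0,0,0],
    [0,0,0]
  ],
  "yaw": [0,0,0,0,0,0,-7,-7,-7,-7,-7,-7,-7,-7,-7,-7,0]
}}

```text
time: 16.53
ee_pos: [0.4192, 0.0282, 0.2993]
tcp_rot: [2.811, 1.404, 0.003]
wrist_force: [-0.1, 0.0, 1.1]
width: 0.0002
finger_force: 0.0
```

```bash
python3 -c "
from h import *
goto('BR',143,sgn=-1)"
```

```text
BR t 16.53 pos [0.4192 0.0282 0.2993] yhead -36.9 q [-0.91  0.32  0.9   2.23 -0.37  0.75 -0.4 ] F [-0.1  0.   1.1]
shift cm [-0.02  0.06 -0.07] yaw 0.1
```

Request:
{"api": "apply_moves", "payload": {
  "delta_pos": [
    [0,0,1.2],
    [0,0,1.2],
    [0,0,1.2],
    [0.5,0,0],
    [0.5,0,0],
    [0.45,-0.16,0],
    [0.45,-0.16,0],
    [0.45,-0.16,0],
    [0.45,-0.16,0],
    [0.45,-0.16,0],
    [0.45,-0.16,0],
    [0.45,-0.16,0],
    [0.45,-0.16,0]
  ],
  "yaw": [0,0,0,0,0,6,6,6,6,6,6,6,6]
}}

```text
time: 17.62
ee_pos: [0.4474, 0.0662, 0.263]
tcp_rot: [-3.139, -0.121, 0.003]
wrist_force: [-3.7, -0.5, -2.6]
width: 0.0004
finger_force: 1.9
```

Request:
{"api": "apply_moves", "payload": {
  "delta_pos": [
    [0.15,-0.05,0],
    [0.15,-0.05,0]
  ],
  "yaw": [2,2]
}}

```text
time: 17.78
ee_pos: [0.4505, 0.0677, 0.2629]
tcp_rot: [-3.141, -0.016, 0.003]
wrist_force: [-3.3, 1.7, -1.8]
width: 0.0008
finger_force: 1.8
```

Request:
{"api": "apply_moves", "payload": {
  "delta_pos": [
    [0.15,-0.05,0],
    [0.15,-0.05,0]
  ],
  "yaw": [2,2]
}}

```text
time: 17.95
ee_pos: [0.4533, 0.0687, 0.2629]
tcp_rot: [-3.139, 0.092, 0.003]
wrist_force: [-3.4, 2.4, -3.0]
width: -0.0001
finger_force: 1.8
```

Request:
{"api": "apply_moves", "payload": {
  "delta_pos": [
    [0.15,-0.05,0],
    [0.15,-0.05,0]
  ],
  "yaw": [2,2]
}}

```text
time: 18.12
ee_pos: [0.4563, 0.0696, 0.2629]
tcp_rot: [-3.134, 0.202, 0.003]
wrist_force: [-4.3, 2.3, -3.2]
width: 0.0005
finger_force: 1.9
```

Request:
{"api": "apply_moves", "payload": {
  "delta_pos": [
    [0.15,-0.05,0]
  ],
  "yaw": [2]
}}

```text
time: 18.2
ee_pos: [0.4579, 0.07, 0.2629]
tcp_rot: [-3.13, 0.256, 0.003]
wrist_force: [-3.7, 2.3, -2.1]
width: 0.0003
finger_force: 1.9
```

Request:
{"api": "apply_moves", "payload": {
  "delta_pos": [
    [0.15,-0.05,0]
  ],
  "yaw": [2]
}}

```text
time: 18.28
ee_pos: [0.4595, 0.0703, 0.2629]
tcp_rot: [-3.125, 0.31, 0.003]
wrist_force: [-4.0, 2.9, -1.9]
width: 0.0006
finger_force: 2.0
```

Request:
{"api": "apply_moves", "payload": {
  "delta_pos": [
    [0.15,-0.05,0]
  ],
  "yaw": [2]
}}

```text
time: 18.37
ee_pos: [0.4603, 0.0707, 0.2627]
tcp_rot: [-3.119, 0.365, 0.007]
wrist_force: [-10.3, 3.5, 0.8]
width: 0.0004
finger_force: 5.3
```

Request:
{"api": "apply_moves", "payload": {
  "delta_pos": [
    [0.15,-0.05,0]
  ],
  "yaw": [2]
}}

```text
time: 18.45
ee_pos: [0.4611, 0.071, 0.2624]
tcp_rot: [-3.111, 0.419, 0.011]
wrist_force: [-14.1, 5.1, 3.6]
width: 0.0005
finger_force: 7.6
```

Request:
{"api": "apply_moves", "payload": {
  "delta_pos": [
    [-0.8,0,-1.2],
    [-0.4,0,-1.6],
    [0,0,-0.9]
  ],
  "yaw": [-7,-7,-7]
}}

```text
time: 18.7
ee_pos: [0.4514, 0.0725, 0.3012]
tcp_rot: [3.137, 0.165, 0.001]
wrist_force: [1.2, -0.8, 0.8]
width: 0.0002
finger_force: 0.0
```

```bash
python3 -c "
from h import *
goto('BL',-49,sgn=1)"
```

```text
BL t 18.7 pos [0.4514 0.0725 0.3012] yhead -84.0 q [-1.09  0.49  1.14  2.15 -0.59  0.86 -1.06] F [ 1.2 -0.8  0.8]
shift cm [11.27 -2.8   0.13] yaw -35.0
```

Request:
{"api": "apply_moves", "payload": {
  "delta_pos": [
    [3.76,-0.93,0.04],
    [3.76,-0.93,0.04],
    [3.76,-0.93,0.04],
    [0,0,0],
    [0,0,0],
    [0,0,0],
    [0,0,0],
    [0,0,0],
    [0,0,0]
  ],
  "yaw": [0,0,0,-7,-7,-7,-7,-7,0]
}}

```text
time: 19.45
ee_pos: [0.5613, 0.1115, 0.2997]
tcp_rot: [2.942, 1.101, 0.003]
wrist_force: [0.5, 0.2, -0.3]
width: 0.0004
finger_force: 0.0
```

```bash
python3 -c "
from h import *
goto('BL',-49,sgn=1)"
```

```text
BL t 19.45 pos [0.5613 0.1115 0.2997] yhead -49.0 q [-0.87  0.58  0.86  1.88 -0.54  0.94 -0.61] F [ 0.5  0.2 -0.3]
shift cm [-0.01 -0.1  -0.03] yaw 0.0
```

Request:
{"api": "apply_moves", "payload": {
  "delta_pos": [
    [0,-0.3,1.2],
    [0,0,1.2],
    [0,0,1.2],
    [-0.5,0,0],
    [-0.5,0,0],
    [-0.42,0.16,0],
    [-0.42,0.16,0],
    [-0.42,0.16,0],
    [-0.42,0.16,0],
    [-0.42,0.16,0],
    [-0.42,0.16,0],
    [-0.42,0.16,0],
    [-0.42,0.16,0]
  ],
  "yaw": [0,0,0,0,0,6,6,6,6,6,6,6,6]
}}

```text
time: 20.53
ee_pos: [0.5249, 0.0834, 0.263]
tcp_rot: [-3.135, 0.209, -0.003]
wrist_force: [2.8, -0.1, -1.7]
width: 0.0002
finger_force: 1.5
```

Request:
{"api": "apply_moves", "payload": {
  "delta_pos": [
    [-0.14,0.05,0],
    [-0.14,0.05,0]
  ],
  "yaw": [2,2]
}}

```text
time: 20.7
ee_pos: [0.5218, 0.0828, 0.2629]
tcp_rot: [3.125, -0.314, 0.003]
wrist_force: [2.2, -1.7, -1.7]
width: 0.0002
finger_force: 1.3
```

Request:
{"api": "apply_moves", "payload": {
  "delta_pos": [
    [-0.14,0.05,0],
    [-0.14,0.05,0]
  ],
  "yaw": [2,2]
}}

```text
time: 20.87
ee_pos: [0.5189, 0.0823, 0.2629]
tcp_rot: [3.113, -0.422, 0.003]
wrist_force: [1.7, -1.7, -1.9]
width: 0.0007
finger_force: 1.3
```

Request:
{"api": "apply_moves", "payload": {
  "delta_pos": [
    [-0.14,0.05,0],
    [-0.14,0.05,0]
  ],
  "yaw": [2,2]
}}

```text
time: 21.03
ee_pos: [0.516, 0.082, 0.2629]
tcp_rot: [3.096, -0.531, 0.003]
wrist_force: [1.8, -1.7, -2.1]
width: 0.0007
finger_force: 1.3
```

Request:
{"api": "apply_moves", "payload": {
  "delta_pos": [
    [-0.14,0.05,0]
  ],
  "yaw": [2]
}}

```text
time: 21.12
ee_pos: [0.5145, 0.082, 0.2629]
tcp_rot: [3.086, -0.585, 0.003]
wrist_force: [1.8, -1.8, -2.7]
width: 0.0003
finger_force: 1.3
```

Request:
{"api": "apply_moves", "payload": {
  "delta_pos": [
    [-0.14,0.05,0]
  ],
  "yaw": [2]
}}

```text
time: 21.2
ee_pos: [0.5129, 0.082, 0.2629]
tcp_rot: [3.075, -0.639, 0.003]
wrist_force: [2.1, -2.0, -0.8]
width: 0.0002
finger_force: 1.3
```

Request:
{"api": "apply_moves", "payload": {
  "delta_pos": [
    [-0.14,0.05,0]
  ],
  "yaw": [2]
}}

```text
time: 21.28
ee_pos: [0.5114, 0.082, 0.2629]
tcp_rot: [3.064, -0.692, 0.003]
wrist_force: [1.7, -1.4, -1.5]
width: 0.0
finger_force: 1.3
```

Request:
{"api": "apply_moves", "payload": {
  "delta_pos": [
    [-0.14,0.05,0]
  ],
  "yaw": [2]
}}

```text
time: 21.37
ee_pos: [0.5099, 0.0821, 0.2629]
tcp_rot: [3.051, -0.746, 0.003]
wrist_force: [2.3, -2.0, -2.0]
width: 0.0007
finger_force: 1.4
```

```bash
python3 -c "
from h import *
goto('BL',-117,d=.0175,r=.039,z=.263,sgn=1)
f=robot.grab_frame('scene');cv2.imwrite('pics/s4.png',cv2.resize(f[130:250,210:370],(800,600)))"
```

```text
BL t 21.37 pos [0.5099 0.0821 0.2629] yhead -117.5 q [-1.02  0.71  1.16  2.05 -0.83  0.95 -1.45] F [ 2.3 -2.  -2. ]
shift cm [-0.03 -0.09 -0.01] yaw -0.5
```

View pics/s4.png

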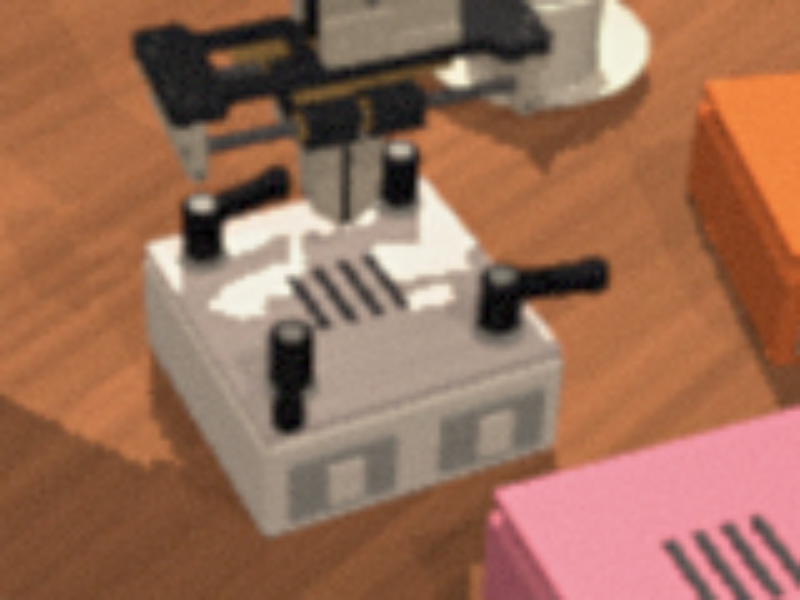

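The image shows the cover nearly down, TL and BR turned round, and the finger clear of the BR lever (end about 285,183). I'll carry on.

Request:
{"api": "apply_moves", "payload": {
  "delta_pos": [
    [-0.14,0.03,0]
  ],
  "yaw": [2]
}}

```text
time: 21.5
ee_pos: [0.5092, 0.0823, 0.2631]
tcp_rot: [3.038, -0.795, 0.006]
wrist_force: [7.8, -6.9, -3.7]
width: 0.0007
finger_force: 5.0
```

Request:
{"api": "apply_moves", "payload": {
  "delta_pos": [
    [-0.14,0.03,0]
  ],
  "yaw": [2]
}}

```text
time: 21.58
ee_pos: [0.5085, 0.0822, 0.2635]
tcp_rot: [3.023, -0.85, 0.01]
wrist_force: [11.4, -9.3, -6.5]
width: 0.0007
finger_force: 7.0
```

Request:
{"api": "apply_moves", "payload": {
  "delta_pos": [
    [0.8,0,-1.2],
    [0.4,0,-1.6],
    [0,0,-0.9]
  ],
  "yaw": [-7,-7,-7]
}}

```text
time: 21.83
ee_pos: [0.5183, 0.0771, 0.3009]
tcp_rot: [3.129, -0.273, 0.003]
wrist_force: [0.3, 0.1, 0.1]
width: 0.0006
finger_force: 0.0
```

```bash
python3 -c "
from h import *
goto('TR',-46,sgn=1)"
```

```text
TR t 21.83 pos [0.5183 0.0771 0.3009] yhead -100.0 q [-1.01  0.63  1.14  2.   -0.7   0.98 -1.26] F [0.3 0.1 0.1]
shift cm [11.87  8.72  0.11] yaw -54.0
```

Request:
{"api": "apply_moves", "payload": {
  "delta_pos": [
    [2.97,2.18,0.03],
    [2.97,2.18,0.03],
    [2.97,2.18,0.03],
    [2.97,2.18,0.03],
    [0,0,0],
    [0,0,0],
    [0,0,0],
    [0,0,0],
    [0,0,0],
    [0,0,0],
    [0,0,0],
    [0,0,0],
    [0,0,0]
  ],
  "yaw": [0,0,0,0,-6.75,-6.75,-6.75,-6.75,-6.75,-6.75,-6.75,-6.75,0]
}}

```text
time: 22.92
ee_pos: [0.6187, -0.0295, 0.2987]
tcp_rot: [-2.912, -1.177, -0.001]
wrist_force: [-1.3, 0.3, -0.1]
width: 0.0003
finger_force: 0.0
```

```bash
python3 -c "
from h import *
goto('TR',-46,sgn=1)"
```

```text
TR t 22.92 pos [ 0.6187 -0.0295  0.2987] yhead -46.0 q [-0.55  0.63  0.79  1.75 -0.53  0.98 -0.35] F [-1.3  0.3 -0.1]
shift cm [ 0.12  0.09 -0.13] yaw 0.0
```

Request:
{"api": "apply_moves", "payload": {
  "delta_pos": [
    [0,0.1,1.2],
    [0,0,1.2],
    [0,0,1.2],
    [-0.5,0,0],
    [-0.4,0,0],
    [-0.45,0.16,0],
    [-0.45,0.16,0],
    [-0.45,0.16,0],
    [-0.45,0.16,0],
    [-0.45,0.16,0],
    [-0.45,0.16,0],
    [-0.45,0.16,0],
    [-0.45,0.16,0]
  ],
  "yaw": [0,0,0,0,0,6,6,6,6,6,6,6,6]
}}

```text
time: 24.0
ee_pos: [0.586, -0.0612, 0.2627]
tcp_rot: [3.139, -0.126, 0.003]
wrist_force: [3.8, 0.5, -2.6]
width: 0.0005
finger_force: 1.5
```

Request:
{"api": "apply_moves", "payload": {
  "delta_pos": [
    [-0.15,0.05,0],
    [-0.15,0.05,0]
  ],
  "yaw": [2,2]
}}

```text
time: 24.17
ee_pos: [0.5827, -0.0619, 0.2627]
tcp_rot: [3.132, -0.231, 0.002]
wrist_force: [2.3, -1.6, -2.6]
width: 0.0004
finger_force: 1.3
```

Request:
{"api": "apply_moves", "payload": {
  "delta_pos": [
    [-0.15,0.05,0],
    [-0.15,0.05,0]
  ],
  "yaw": [2,2]
}}

```text
time: 24.33
ee_pos: [0.5797, -0.0626, 0.2627]
tcp_rot: [3.122, -0.34, 0.003]
wrist_force: [2.3, -1.9, -2.5]
width: 0.0006
finger_force: 1.4
```

Request:
{"api": "apply_moves", "payload": {
  "delta_pos": [
    [-0.15,0.05,0],
    [-0.15,0.05,0]
  ],
  "yaw": [2,2]
}}

```text
time: 24.5
ee_pos: [0.577, -0.063, 0.2629]
tcp_rot: [3.108, -0.448, 0.005]
wrist_force: [9.1, -2.1, -3.7]
width: 0.0004
finger_force: 4.4
```

Request:
{"api": "apply_moves", "payload": {
  "delta_pos": [
    [-0.15,0.05,0]
  ],
  "yaw": [2]
}}

```text
time: 24.58
ee_pos: [0.5764, -0.0631, 0.2632]
tcp_rot: [3.1, -0.502, 0.009]
wrist_force: [12.6, -2.3, -6.5]
width: 0.0007
finger_force: 6.4
```

Request:
{"api": "apply_moves", "payload": {
  "delta_pos": [
    [-0.15,0.05,0]
  ],
  "yaw": [2]
}}

```text
time: 24.67
ee_pos: [0.5757, -0.0632, 0.2635]
tcp_rot: [3.09, -0.556, 0.013]
wrist_force: [16.7, -3.7, -9.8]
width: 0.0004
finger_force: 8.6
```

Request:
{"api": "apply_moves", "payload": {
  "delta_pos": [
    [0.8,0,-1.2],
    [0.4,0,-1.6],
    [0,0,-4],
    [0,4,-2],
    [0,4,-1],
    [0,4,0],
    [0,4,0],
    [0,4,0],
    [0,0,0]
  ],
  "yaw": [0,0,0,-7,-7,-7,-7,-7,-7]
}}

```text
time: 25.42
ee_pos: [0.561, -0.2695, 0.3607]
tcp_rot: [3.08, 0.582, 0.001]
wrist_force: [-1.7, -0.7, 0.8]
width: 0.0004
finger_force: 0.0
```

```bash
python3 - <<'E'
from h import *
f=robot.grab_frame('scene');t=robot.grab_frame('top')
a=cv2.resize(f[150:240,220:340],(480,360),interpolation=2);b=cv2.resize(t[145:223,196:280],(320,297),interpolation=2)
b=cv2.copyMakeBorder(b,0,63,0,0,cv2.BORDER_CONSTANT)
cv2.imwrite('pics/fin.png',np.hstack([a,b]))
cv2.imwrite('pics/finS.png',f);cv2.imwrite('pics/finT.png',t)
E
```

```text
(no output)
```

View pics/fin.png

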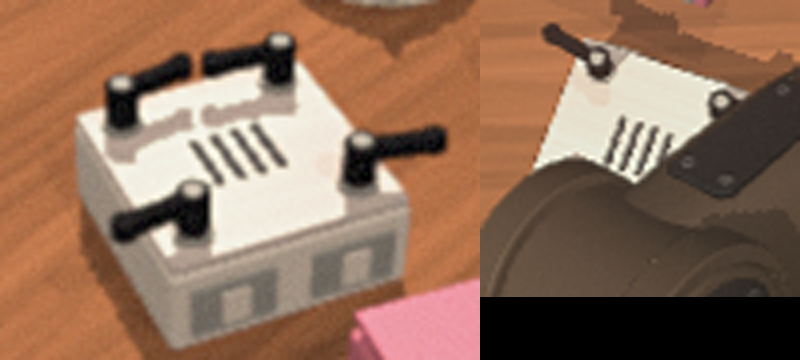

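```bash
python3 - <<'E'
from h import *
S=dict(TL=[(360,147),(438,139)],BL=[(280,44),(208,64)],BR=[(121,87),(183,66)],TR=[(191,192),(123,224)])
E={}
for k,(h,e) in S.items():
    H=ray("scene",crop2px(h,4,(220,150)),.102);E[k]=ray("scene",crop2px(e,4,(220,150)),.094)
    v=E[k]-HUB[k];print(k,H.round(4),HUB[k].round(4),"head",np.degrees(np.arctan2(v[1],v[0])).round(),"len",np.hypot(*v).round(4))
print(np.hypot(*(E["BL"]-E["BR"])))
E
```

```text
TL [0.6171 0.0771] [0.6137 0.0833] head 56.0 len 0.048
BL [0.5149 0.122 ] [0.5122 0.1258] head -119.0 len 0.049
BR [0.4728 0.0208] [0.4697 0.0243] head 79.0 len 0.0469
TR [ 0.5722 -0.0211] [ 0.5712 -0.0182] head -108.0 len 0.0454
0.016060294089458284
```

All four screws came up against firm stops at 15–17 N, after turning about 2.2, 2.2, 2.3 and 2.2 rad. The arm is clear, so I'm handing in.

```bash
python3 -c "
from plant import robot
print(robot.finish_job())"
```

```text
the job is handed in; nothing more can be done
None
```

I closed the cover in two crisscross rounds, turning all four screws to firm stops at about 15–17 N, and handed the job in at about 25.5 s. The hand-in returned no verdict, and I judged the cover flush and level from the felt stops and the camera, not from a measured height.

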